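Fetch the wax stamp from the box behind the candles

TASK

Two finished rolled candles stand in the way of the box's sliding lid: move both of them into the white side tray first, then slide the clear lid fully open towards the front, lift out the red-handled stamp and stand it upright in the middle of the yellow pad. Then slide the lid fully shut again, and put the candles back in front of the box, each upright in the middle of the coaster of its own colour (they may have stood on the wrong ones). Never knock a candle over.

Things in the scene. Friction and masses are not known exactly. Their poses are not given: they have to be found in the camera images.
- pink_candle: Loose upright pink rolled wax candle, a plain cylinder 50 mm in diameter and 95 mm tall with a thin 9 mm wick on top, about 130 g. Origin: centre of its underside; z up its axis.
- green_candle: Loose upright green rolled wax candle, a plain cylinder 44 mm in diameter and 80 mm tall with a thin 9 mm wick on top, about 100 g. Origin: centre of its underside; z up its axis.
- stamp: Loose hand stamp, 44 mm tall, about 90 g, standing upright on the floor of the box under the clear lid: brass disc foot 36 mm in diameter and 9 mm high, narrowing to a straight red cylindrical handle 22 mm in diameter from 12 to 44 mm height. Origin: centre of its underside; z up its axis.
- box: Fixed light-wood box, outside 116 mm (its x) by 186 mm (its y); walls 64 mm high, the front one (-x side, towards the robot) 52 mm, so that the lid passes over it. Inside 104 by 170 mm, inner floor 6 mm up, lined blue. Origin: centre of its underside, z up. The two coasters lie side by side in front of it, 125 mm from its centre line, in the lid's way.
- lid (a joint): Slide of the clear lid in the box's grooves, in m: 0 shut, 0.095 fully open; it grows as the lid moves out of the front along the box's -x. Stays where left; about 2 N moves it; may start up to 10 mm ajar. The plate is 108 mm (x) by 174 mm (y), 4 mm thick, underside 54 mm above the table; shut, its front edge is flush with the box's front; fully open, it covers only the front 13 mm.
- lid_grip (a point): Centre of the dark wooden grip bar that stands on the lid near its front edge: 12 mm thick (along the box's x), 70 mm long (along the box's y), 24 mm high, from 58 to 82 mm above the table; this point is 70 mm above the table and, when shut, 45 mm in front of the box's centre. Axes as the box's.
- pink_coaster: Fixed dark pink round coaster, 80 mm in diameter, 3 mm thick, in front of the box: the place of the pink candle. Origin: centre of its underside.
- green_coaster: Fixed dark green round coaster, 80 mm in diameter, 3 mm thick, in front of the box: the place of the green candle. Origin: centre of its underside. The two coasters' centres are 130 mm apart.
- tray: Fixed shallow white tray with a brown floor, 250 mm (its x) by 140 mm (its y), walls 20 mm high and 4 mm thick, inner floor 4 mm above the table, empty, to the left or the right of the box. Origin: centre of its underside; room for both candles, one behind the other along its x.
- pad: Fixed yellow square pad, 100 by 100 mm, 4 mm thick, on the other side from the tray. Origin: centre of its underside. A steel cup (68 mm wide, 80 mm tall) stands about 130 mm beyond its centre and a white jar (52 mm wide, 55 mm tall) about 115 mm on the near side.

How it is judged:
On the way, in this order (a step that is already met when the one before it is completed fails the run):
1. both candles stand upright in the white tray, released (x of pink_candle in the frame of tray between -0.1 and 0.1 m and y of pink_candle in the frame of tray between -0.045 and 0.045 m and z of each of pink_candle, green_candle in the frame of tray below 0.01 m and angle between each of pink_candle, green_candle's own z axis and vertical below 0.1 rad and linear speed of each of pink_candle, green_candle below 0.02 m/s and contact force between each of pink_candle, green_candle and the fingers below 0.2 N and x of green_candle in the frame of tray between -0.1 and 0.1 m and y of green_candle in the frame of tray between -0.045 and 0.045 m), for 0.2 s.
2. the lid is slid fully open (value of joint lid above 0.085 m), for 0.2 s.
3. the stamp stands upright in the middle of the yellow pad, released (horizontal distance between stamp and pad below 0.015 m and z of stamp in the frame of pad between 0 and 0.008 m and angle between stamp's own z axis and vertical below 0.1 rad and linear speed of stamp below 0.02 m/s and contact force between stamp and the fingers below 0.2 N), for 0.2 s.
4. the lid is slid fully shut (value of joint lid below 0.007 m), for 0.2 s.
At the end, for the whole second after the job is handed in: Each candle stands upright on the coaster of its own colour and the stamp stands upright on the yellow pad, each within 15 mm of the centre, released and at rest, and the lid is shut to within 7 mm (all of step 3 and horizontal distance between pink_candle and pink_coaster below 0.015 m and z of pink_candle in the frame of pink_coaster between -0.001 and 0.007 m and angle between each of pink_candle, green_candle's own z axis and vertical below 0.1 rad and linear speed of each of pink_candle, green_candle below 0.02 m/s and contact force between each of pink_candle, green_candle and the fingers below 0.2 N and horizontal distance between green_candle and green_coaster below 0.015 m and z of green_candle in the frame of green_coaster between -0.001 and 0.007 m and value of joint lid below 0.007 m); the robot touches nothing.
It fails at once if a candle is knocked over (tilted by more than about 35 degrees) (angle between any of pink_candle, green_candle's own z axis and vertical above 0.6 rad).
It also fails if it takes over 134 s, if anything falls off the work surface, if the arm or the gripper's body presses on something with over 40 N, if the wrist force passes 120 N, or if a joint passes its speed limit or range.

ROBOT

A 6-joint arm with a two-finger parallel gripper is mounted at the origin on the work surface. World frame = base frame: x ahead of the robot, y to its left, z up, the work surface at z = 0. Lengths are in m, angles in rad, forces in N, time in s.
With the tool pointing down it reaches from about 0.275 to 0.725 m from the base axis. Payload 5.6 kg.
Tool frame: the origin (TCP) lies midway between the tips of the shut fingers; the grasp point (between the pads) lies 19 mm behind it; z points along the fingers, y is the line along which they close (so a half turn about z gives the same grasp; the last joint's range is limited). The gripper opens to 85 mm and grips with 20 to 120 N. Pads are 22 mm wide; open, the fingers measure 114 mm over their backs; the gripper's body (76 mm by 85 mm) begins 54 mm behind the grasp point. The pads swing forward as they close: fully open they stand 13 mm farther back than shut.
Start: joints at [-0.948, 0.255, 0.108, 0, -1.424, -0.285], TCP at [0.182, -0.519, 0.231] pointing down, gripper open.
Joint ranges: [-2.95, 2.95], [-1.21, 1.97], [-1.09, 1.5], [-2.87, 1.71], [-2.94, -0.07], [-3.05, 3.05]. Speed limits (rad/s): [2.57, 2.57, 3.14, 3.14, 3.14, 3.14].

INTERFACE

Orientations are given as a unit quaternion [w, x, y, z].
In Python, from plant import r gives the robot as it stands. Calls block until the motion is done:
- r.move_pose(position, orientation): joint-space move of the TCP to a pose.
- r.move_linear(position, ori=None, speed=0.15): straight line of the TCP; ori=None keeps the orientation; speed is the mean speed in m/s.
- r.move_joints(angles): joint-space move.
- r.set_gripper(opening, newtons=None): finger opening in m; newtons is the grip in N (None keeps the last); returns when the fingers have stopped.
- r.pause(seconds).
- r.inverse_kinematics(position, orientation): joint angles nearest the present ones, or None.
- r.observe(): the state.
- r.get_image(name): name is "side" or "top"; returns a dict with "image" (384x512x3 uint8, red, green, blue), "fx", "fy", "cx", "cy" (pixels), "k1" (the pictures are not rectified: a ray, as slopes to the right and down, at radius r is drawn at 1 + k1 r^2 times it, then the intrinsics apply), "R" (3x3) and "t" (3): a world point X has camera coordinates R X + t. Camera axes: x right, y down, z forward; pixel columns grow to the right and rows downward; lengths in m; the calibration is good to about 2 mm. A picture is of the moment at which its call begins. There is no depth.
A pose or a line that the arm cannot do raises r.Unreachable and nothing moves.
- r.sign_off(): hands the job in; it is judged then, once.
The state is a dict: "t": time; "joint_positions": joint angles; "joint_vel": joint speeds; "joint_efforts": joint torques, N m; "position": TCP position; "tool_rot": TCP orientation; "force": force on the tool from outside, world axes, zero at the start; "moment": the same for the moment, N m; "grip_width": finger opening in m; "finger_force": force on a finger pad.
Only numpy, scipy, OpenCV 4.12 (cv2) and the standard library are available. Lean on these libraries where they do the work, as an engineer would, in place of code of your own. Each camera call takes 0.05 s, during which the arm holds its last target. There are 200 camera calls.

## Working session

There is one attempt and no reset: what is moved stays moved. The work goes in short steps, each a Python script; the robot and the scene stay as the last script left them, time stands still between calls to the robot, and variables do not carry over. Pictures are saved under pics/ and viewed, at most 14 in all, crops included, and the job is handed in when it is done.

```bash
ls; mkdir -p pics
python3 - <<'E'
from plant import r
import cv2,numpy as np
for n in("top","side"):
    d=r.get_image(n); cv2.imwrite(f"pics/{n}0.png",d["image"][:,:,::-1])
    print(n,d["fx"],d["cx"],d["cy"],d["k1"],np.round(d["R"],3).tolist(),d["t"], -np.array(d["R"]).T@d["t"])
o=r.observe();print(o["t"],o["position"],o["tool_rot"],o["force"])
E
```

```text
pics
top 477.5854200088768 254.274176721711 184.26375657003348 -0.16935209691118355 [[0.017, -1.0, -0.022], [-0.996, -0.015, -0.094], [0.093, 0.023, -0.995]] [0.00870909 0.5745494  1.02482815] [ 0.47630248 -0.00634472  1.07403505]
side 404.84827924480163 256.75270506683825 187.90247573037942 0.021061373250975606 [[-0.909, -0.417, 0.016], [-0.283, 0.587, -0.758], [0.307, -0.693, -0.652]] [0.5353883  0.20718888 0.72436734] [0.32255627 0.60406614 0.62075555]
0.1 [ 0.18216887 -0.51849202  0.23049325] [-1.73077979e-04 -1.68051051e-01  9.85777934e-01  8.24516066e-04] [ 0.4407943   0.35938707 -0.33611086]
```

View pics/top0.png

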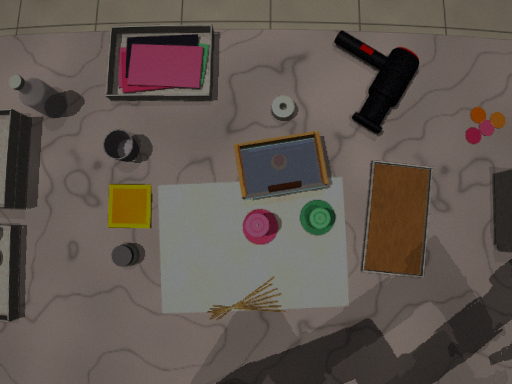

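View pics/side0.png

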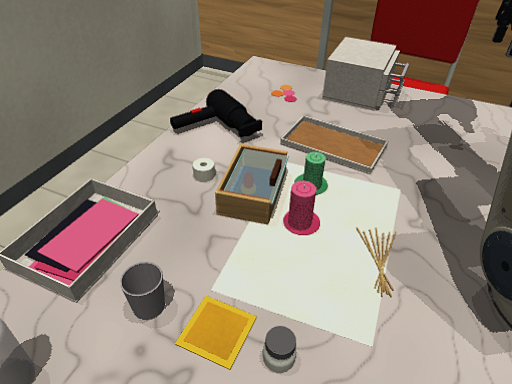

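The top view shows the box at about (283,166), the pink candle near (259,226), the green candle near (318,217), the tray at (397,218), the pad at (130,206), the cup at (121,146) and the jar at (124,254). In the side view each candle appears to stand on its own colour. Next I'll measure.

```bash
cat > h.py <<'E'
from plant import r
import cv2,numpy as np
def ray(d,px):
    px=np.atleast_2d(np.float64(px)); m=np.c_[(px[:,0]-d["cx"])/d["fx"],(px[:,1]-d["cy"])/d["fy"]]
    u=m.copy()
    for _ in range(20): u=m/(1+d["k1"]*(u**2).sum(1,keepdims=True))
    R=np.array(d["R"]); return -R.T@d["t"], np.c_[u,np.ones(len(u))]@R
def onz(d,px,z):
    c,v=ray(d,px); return c+v*((z-c[2])/v[:,2])[:,None]
def two(d1,p1,d2,p2):
    c1,v1=ray(d1,p1);c2,v2=ray(d2,p2);v1,v2=v1[0],v2[0]
    s=np.linalg.lstsq(np.c_[v1,-v2],c2-c1,rcond=None)[0]; a,b=c1+s[0]*v1,c2+s[1]*v2
    return (a+b)/2,np.linalg.norm(a-b)
def hsv(d): return cv2.cvtColor(d["image"],cv2.COLOR_RGB2HSV)
def blob(d,lo,hi,roi,n=1,close=0):
    x0,y0,x1,y1=roi; m=np.zeros(d["image"].shape[:2],np.uint8)
    m[y0:y1,x0:x1]=cv2.inRange(hsv(d),lo,hi)[y0:y1,x0:x1]
    if close: m=cv2.morphologyEx(m,cv2.MORPH_CLOSE,np.ones((close,close)))
    cs=cv2.findContours(m,cv2.RETR_EXTERNAL,cv2.CHAIN_APPROX_NONE)[0]
    return sorted(cs,key=cv2.contourArea)[::-1][:n]
E
python3 - <<'E'
from h import *
t=r.get_image("top")
H=hsv(t)
for n,p in dict(pad=(130,206),padedge=(111,206),tray=(397,218),wood=(240,172),pc=(259,222),pcoast=(273,230),gc=(318,217),gcoast=(305,225),grip=(285,186),red=(279,161),blue=(300,170),wall=(365,218)).items(): print(n,H[p[1],p[0]])
c=np.hstack([cv2.resize(t["image"][120:250,220:350],None,fx=4,fy=4,interpolation=cv2.INTER_CUBIC)])
cv2.imwrite("pics/top1.png",c[:,:,::-1])
s=r.get_image("side")
cv2.imwrite("pics/side1.png",cv2.resize(s["image"][130:250,200:350],None,fx=4,fy=4,interpolation=cv2.INTER_CUBIC)[:,:,::-1])
E
```

```text
pad [ 21 255 130]
padedge [ 28 255 128]
tray [ 15 183  89]
wood [ 18 162 124]
pc [167 123 131]
pcoast [172 182  80]
gc [ 68 118 123]
gcoast [ 70 143  98]
grip [ 12 236  40]
red [175  63  77]
blue [110  52  73]
wall [ 9 43 77]
```

View pics/top1.png

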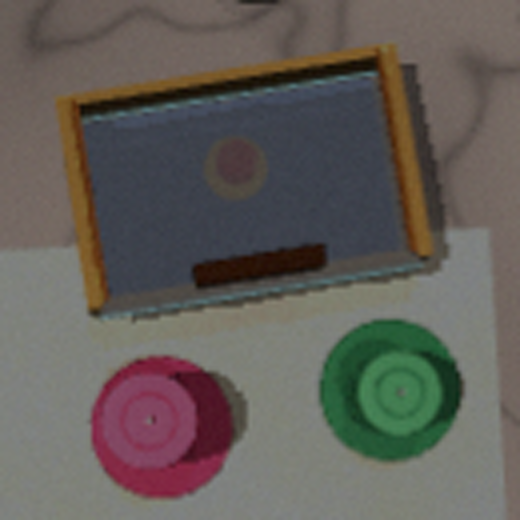

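View pics/side1.png

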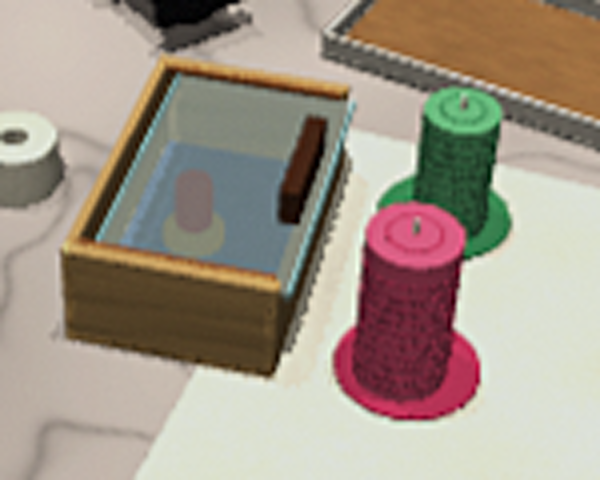

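Each candle stands on its own colour, with pink at crop (152,421) and green at (401,392). The lid is a little ajar, and the stamp's red top is at crop (237,161). I'll turn these into positions now.

Run:
```python
from h import *
from scipy.optimize import least_squares
t=r.get_image("top"); s=r.get_image("side")
T=lambda c:(np.float64(c)+.5)/4-.5+[220,120]
S=lambda c:(np.float64(c)+.5)/4-.5+[200,130]
P=lambda *a:print(a[0],*[np.round(x,4).tolist() for x in a[1:]])
def circ(c,z,R):
    X=onz(t,c.reshape(-1,2),z)[:,:2]
    f=lambda p:np.hypot(*(X-p[:2]).T)-p[2]
    q=least_squares(f,[*X.mean(0),R],loss="soft_l1",f_scale=.0015); return q.x
for n,lo,hi,roi in(("pink",(155,90,40),(180,255,255),(235,200,285,250)),("green",(60,90,40),(85,255,255),(295,195,340,240))):
    P(n+" coaster",circ(blob(t,lo,hi,roi)[0],.003,.04))
for n,ct,cs,z in(("pink",(151,421),(415,237),.098),("green",(400,392.5),(463,109),.083)):
    P(n+" top",onz(t,T(ct),z)[0],onz(s,S(cs),z)[0],*two(t,T(ct),s,S(cs)))
tc=onz(t,T([(58,99),(395,45),(432,256),(97,315)]),.064);P("box corners",tc[:,:2],tc[:,:2].mean(0))
e=tc[1]-tc[0];f=tc[2]-tc[3];P("len",np.linalg.norm(e),np.linalg.norm(f),np.linalg.norm(tc[3]-tc[0]),"yaw",[np.arctan2(-x[0]*-1,-x[1])for x in(e,f)])
P("stamp",onz(t,T((237,161)),.05)[0],*two(t,T((237,161)),s,S((194,176))))
# grip
g=blob(t,(0,120,10),(18,255,60),(262,176,306,194))[0];rc=cv2.minAreaRect(g);P("grip",rc[0],rc[1],onz(t,rc[0],.078)[0])
for n,lo,hi,roi,z in(("pad",(18,180,60),(35,255,255),(100,175,160,235),.004),("tray",(8,140,50),(22,255,140),(360,155,440,280),.004)):
    g=blob(t,lo,hi,roi,close=3)[0];X=onz(t,g.reshape(-1,2),z)[:,:2];P(n,*[np.array(v) for v in cv2.minAreaRect((X*1000).astype(np.float32))])
```

```text
pink coaster [0.4824, 0.0042, 0.0385]
green coaster [0.5052, -0.1235, 0.038]
pink top [0.4846, 0.0085, 0.098] [0.4845, 0.0105, 0.098] [0.4848, 0.0086, 0.0964] 0.0004
green top [0.5014, -0.1201, 0.083] [0.502, -0.1223, 0.083] [0.5014, -0.1198, 0.0848] 0.0001
box corners [[0.6562, 0.0618], [0.6883, -0.1189], [0.5746, -0.1389], [0.5405, 0.0386]] [0.6149, -0.0394]Traceback (most recent call last):
  File "<stdin>", line 16, in <module>
  File "<stdin>", line 6, in <lambda>
    return _wrapfunc(a, 'round', decimals=decimals, out=out)
    return _wrapit(obj, method, *args, **kwds)
    result = getattr(arr, method)(*args, **kwds)
numpy._core._exceptions._UFuncNoLoopError: ufunc 'multiply' did not contain a loop with signature matching types (dtype('<U3'), dtype('float64')) -> None
```

Run:
```python
from h import *
t=r.get_image("top"); s=r.get_image("side")
T=lambda c:(np.float64(c)+.5)/4-.5+[220,120]
S=lambda c:(np.float64(c)+.5)/4-.5+[200,130]
P=lambda *a:print(a[0],*[np.round(x,4).tolist() for x in a[1:]])
tc=onz(t,T([(58,99),(395,45),(432,256),(97,315)]),.064)
e=tc[1]-tc[0];f=tc[2]-tc[3];P("len",np.linalg.norm(e),np.linalg.norm(f),np.linalg.norm(tc[3]-tc[0]),[np.arctan2(x[0],-x[1])for x in(e,f)])
P("stamp",onz(t,T((237,161)),.05)[0],*two(t,T((237,161)),s,S((194,176))))
g=blob(t,(0,120,10),(18,255,60),(262,176,306,194))[0];rc=cv2.minAreaRect(g);P("grip",rc[0],rc[1],onz(t,rc[0],.078)[0])
for n,lo,hi,roi,z in(("pad",(18,180,60),(35,255,255),(100,175,160,235),.004),("tray",(8,140,50),(22,255,140),(360,155,440,280),.004)):
    g=blob(t,lo,hi,roi,close=3)[0];X=onz(t,g.reshape(-1,2),z)[:,:2];P(n,*[np.array(v) for v in cv2.minAreaRect((X*1000).astype(np.float32))])
```

```text
len 0.1836 0.1808 0.118 [0.1759, 0.1897]
stamp [0.626, -0.0349, 0.05] [0.6262, -0.0345, 0.0547] 0.0019
grip [284.5675, 185.9054] [5.2608, 32.0578] [0.5671, -0.0467, 0.078]
pad [523.8907, 303.6717] [98.7796, 98.9181] 1.4449
tray [503.5289, -305.7194] [127.5052, 240.3172] 84.4629
```

```bash
cat >> h.py <<'E'
BY=.178; BC=np.array([.6165,-.038]); TY=-.097; TC=np.array([.5035,-.3037]); PAD=np.array([.5239,.3037])
PC=np.array([.4824,.0042]); GC=np.array([.5052,-.1235])
bx=np.array([np.cos(BY),np.sin(BY)]); tx=np.array([np.cos(TY),np.sin(TY)])
def down(yaw):  # tool y axis at angle yaw from world +y
    b=-yaw/2; return np.array([0,np.sin(b),np.cos(b),0])
def ln(xy,z,yaw=None,v=.2): r.move_linear([xy[0],xy[1],z],None if yaw is None else down(yaw),v)
def carry(a,ya,b,yb,zg,zp,op,F=30,hi=.17,lift=.06):
    r.move_pose([*a,hi],down(ya)); ln(a,zg,v=.15); r.set_gripper(0,F)
    o=r.observe(); print("grip",o["grip_width"],o["finger_force"],"t",o["t"])
    ln(a,zg+lift,v=.15); ln(b,zp+lift,yb,.22); ln(b,zp+.012,v=.15); ln(b,zp,v=.03)
    print("Fz",r.observe()["force"][2]); r.set_gripper(op); ln(b,zp+.115,v=.25)
    print("t",r.observe()["t"])
def snap(n,name,roi,k=4):
    d=r.get_image(n); x0,y0,x1,y1=roi
    cv2.imwrite(f"pics/{name}.png",cv2.resize(d["image"][y0:y1,x0:x1],None,fx=k,fy=k,interpolation=cv2.INTER_CUBIC)[:,:,::-1])
E
python3 - <<'E'
from h import *
from scipy.spatial.transform import Rotation as Ro
q=down(BY);print(Ro.from_quat(q,scalar_first=True).as_matrix().round(3).tolist())
q=r.observe()["tool_rot"];print(Ro.from_quat(q,scalar_first=True).as_matrix().round(3).tolist())
for p in([.5014,-.12,.17],[*(TC+.055*tx),.13],[.4846,.0087,.17],[.6165,-.04,.02],[.5239,.3037,.02]): print(r.inverse_kinematics(p,down(BY)))
carry([.5014,-.1203],BY,TC+.055*tx,TY,.036,.038,.085)
carry([.4846,.0087],BY,TC-.055*tx,TY,.051,.053,.085)
snap("top","top2",(340,130,460,290),3);snap("side","side2",(200,80,420,240),3)
E
```

```text
[[-0.984, -0.177, 0.0], [-0.177, 0.984, 0.0], [-0.0, 0.0, -1.0]]
[[-0.943, -0.331, -0.0], [-0.331, 0.943, 0.0], [0.0, 0.0, -1.0]]
[ 0.06923661  0.21488251 -0.10182421  0.         -1.25408961 -1.46203294]
[-0.26117481  0.47182098  0.16799283  0.         -1.26696818 -1.13162152]
[ 0.34216304  0.15518788 -0.17656923  0.         -1.23903922 -1.73495937]
[ 0.18780664  0.52504189 -0.04608087  0.         -0.99967357 -1.58060296]
[ 0.78316897  0.50467344 -0.0820156   0.         -0.98410729 -2.1759653 ]
grip 0.04327740239974403 30.42867600917816 t 3.7667
Fz -1.2074923535951296
t 7.4833
grip 0.04936978991250128 31.166263818740845 t 10.0917
Fz -0.9372829748858762
t 14.275
```

View pics/side2.png

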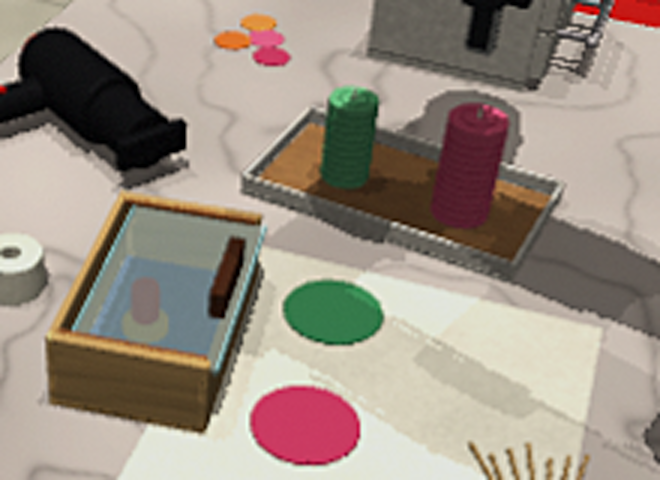

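View pics/top2.png

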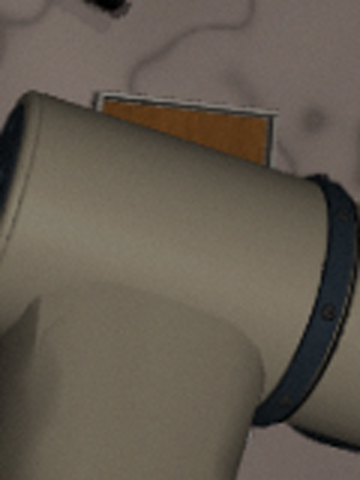

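Both candles stand upright in the tray: green at crop (348,135) and pink at (470,165) in the side view. The arm hides them in the top view. Next is the lid.

```bash
cat >> h.py <<'E'
def gyaw(xy):
    for y in (BY-np.pi/2,BY+np.pi/2):
        q=r.inverse_kinematics([*xy,.12],down(y))
        if q is not None and abs(q[5])<2: return y
def gripat():
    t=r.get_image("top"); g=blob(t,(0,120,10),(18,255,60),(240,160,310,250))[0];rc=cv2.minAreaRect(g)
    p=onz(t,rc[0],.079)[0][:2]; return p,(BC-.045*bx-p)@bx,rc[1]
def slide(a,b,op=.05):
    y=gyaw(a); r.move_pose([*a,.14],down(y)); r.set_gripper(op); ln(a,.061,v=.15); r.set_gripper(0,40)
    print("w",r.observe()["grip_width"]); ln(b,.061,v=.1); print("F",r.observe()["force"],r.observe()["position"])
    r.set_gripper(op); ln(b,.14,v=.25)
E
python3 - <<'E'
from h import *
g=np.array([.5671,-.0467]); print((BC-.045*bx-g)@bx, gyaw(g))
slide(g, BC-.139*bx)
r.move_pose([*PAD,.2],down(0))
print(gripat(),r.observe()["t"])
t=r.get_image("top")
g=blob(t,(160,60,40),(180,255,255),(260,140,300,180))
for c in g: print(cv2.contourArea(c), (m:=cv2.minEnclosingCircle(c)), onz(t,m[0],.05))
snap("top","top3",(220,120,350,250))
E
```

```text
0.0051599046349203185 1.7487963267948965
w 0.01112262553468757
F [-1.34960203  2.71040797  8.97037264] [ 0.47966327 -0.06237563  0.0619626 ]
(array([ 0.48003692, -0.0616671 ]), np.float64(0.0934974701271372), (4.574902534484863, 32.544189453125)) 21.175
0.0 ((279.0, 159.0), 9.999999747378752e-05) [[ 0.62790588 -0.03519581  0.05      ]]
```

View pics/top3.png

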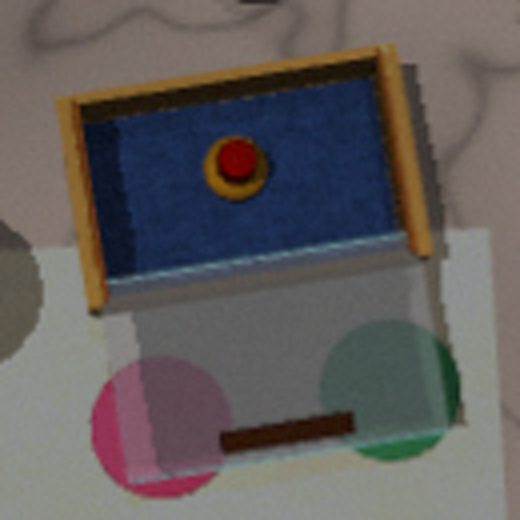

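The lid is open by about 93 mm, and the stamp's red top is at crop (238,160), clear of the walls.

Run:
```python
from h import *
t=r.get_image("top"); T=lambda c:(np.float64(c)+.5)/4-.5+[220,120]
s=onz(t,T((238,160)),.05)[0][:2]; f=onz(t,T((236.5,169)),.015)[0][:2]; print(s,f)
a=(s+f)/2
r.set_gripper(.055)
carry(a,BY,PAD,0,.022,.0205,.055,F=30,lift=.09)
r.move_pose([*(BC-.139*bx),.16],down(gyaw(BC-.139*bx)))
t=r.get_image("top")
for roi,lo,hi,z in(((100,170,165,240),(170,120,40),(180,255,255),.048),((100,170,165,240),(0,150,40),(8,255,255),.048),((100,175,160,235),(18,180,60),(35,255,255),.004)):
    for c in blob(t,lo,hi,roi,close=3):
        m=cv2.minEnclosingCircle(c); print(cv2.contourArea(c),m,onz(t,m[0],z)[0])
print(r.observe()["t"]); snap("side","side3",(140,260,320,380));snap("top","top4",(90,120,180,280),3)
```

```text
[ 0.62654333 -0.03548176] [ 0.62658183 -0.0356964 ]
grip 0.021084657105296827 29.487345814704895 t 24.4167
Fz 3.477929401345336
t 29.175
0.0 ((127.0, 202.0), 9.999999747378752e-05) [0.52915736 0.2956539  0.048     ]
52.0 ((123.38235473632812, 204.26470947265625), 4.561297416687012) [0.52402998 0.30364583 0.048     ]
1441.5 ((129.2469940185547, 205.7530059814453), 29.349281311035156) [0.52295298 0.30298564 0.004     ]
31.2333
```

View pics/side3.png

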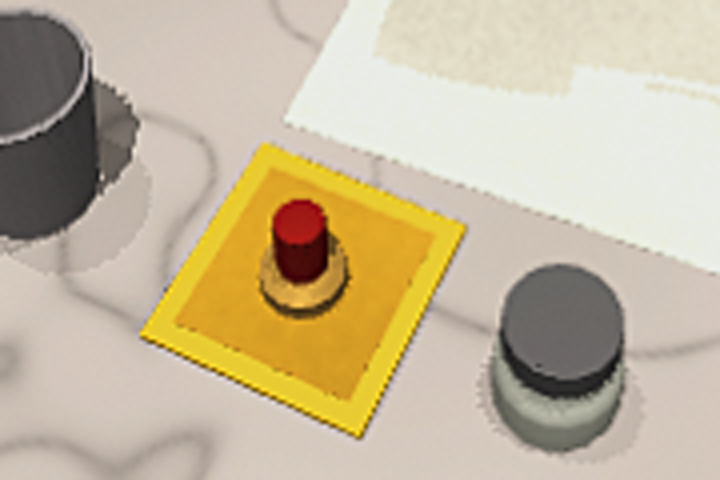

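The stamp stands upright in the middle of the pad, at crop (303,290). Next I'll shut the lid and check it.

Run:
```python
from h import *
slide(BC-.139*bx+[0,0], BC-.0455*bx)
q=TC+.055*tx; r.set_gripper(.085); r.move_pose([.40,-.26,.2],down(TY))
print(gripat(),r.observe()["t"])
from scipy.optimize import least_squares
t=r.get_image("top")
for n,lo,hi,roi in(("pink",(155,90,40),(180,255,255),(235,200,285,250)),("green",(60,90,40),(85,255,255),(295,195,340,240))):
    c=blob(t,lo,hi,roi)[0];X=onz(t,c.reshape(-1,2),.003)[:,:2]
    print(n,least_squares(lambda p:np.hypot(*(X-p[:2]).T)-p[2],[*X.mean(0),.04],loss="soft_l1",f_scale=.0015).x)
snap("top","top5",(220,120,450,300),3)
```

```text
w 0.011439299470986614
F [-1.19796354  0.9240071   5.75843935] [ 0.5721925  -0.04616457  0.06189818]
(array([ 0.57217918, -0.0454161 ]), np.float64(-6.635263098043346e-05), (5.096368789672852, 32.386600494384766)) 36.675
pink [0.48241835 0.00416334 0.03843374]
green [ 0.50689603 -0.12253672  0.0353906 ]
```

View pics/top5.png

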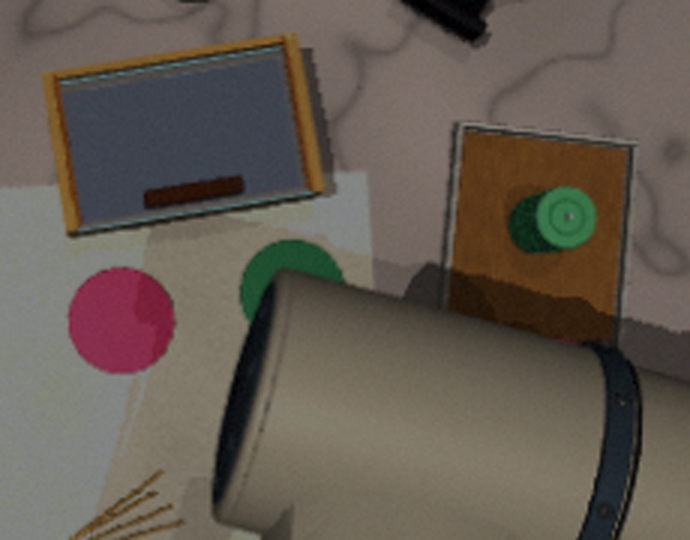

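The lid is shut, with its front edge flush at crop (200,215), and the pink coaster fit is unchanged. The partly hidden green coaster keeps its earlier fit. Next I'll put the candles back.

Run:
```python
from h import *
carry(TC-.055*tx,TY,PC,BY,.053,.0525,.085)
carry(TC+.055*tx,TY,GC,BY,.038,.0375,.085)
r.move_pose([.25,-.45,.25],down(.3))
t=r.get_image("top")
for n,lo,hi,roi,z in(("pink",(155,60,105),(172,150,255),(235,200,285,250),.098),("green",(60,60,110),(85,150,255),(295,195,340,240),.083)):
    c=blob(t,lo,hi,roi,close=5)[0];m=cv2.minEnclosingCircle(c);print(n,m,onz(t,m[0],z)[0])
print(gripat(),r.observe()["t"])
snap("top","top6",(220,120,350,250));snap("side","side6",(120,120,360,384),2)
```

```text
grip 0.04945120974043186 31.4375102519989 t 38.5167
Fz 2.9553360710216463
t 42.675
grip 0.043512441698305246 30.65139949321747 t 45.3917
Fz 1.351518907781924
t 49.0833
pink ((255.85293579101562, 227.73529052734375), 15.265518188476562) [0.47874678 0.0115436  0.098     ]
green ((320.6764831542969, 216.4803924560547), 10.046174049377441) [ 0.5040701  -0.12223739  0.083     ]
(array([ 0.57206308, -0.04543726]), np.float64(5.1660466818543324e-05), (5.198752403259277, 32.38822937011719)) 50.75
```

View pics/top6.png

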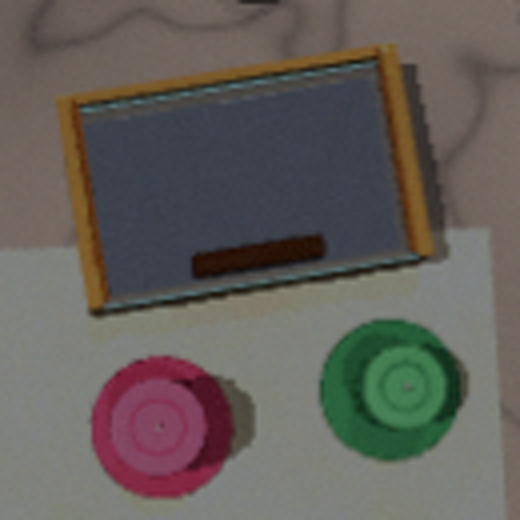

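View pics/side6.png

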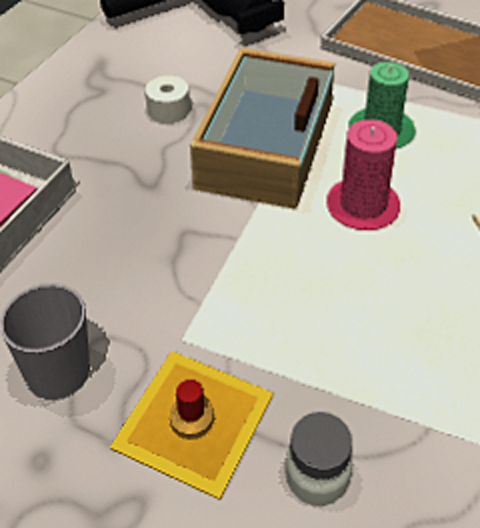

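The top view shows pink at crop (158,426) and green at (404,387), both about centred on their own coasters. The lid is shut, and the side view shows the stamp upright on the pad. Pink's mask fit took in part of the coaster (radius too large), but its top rim works out at about (0.482, 0.005), within 1 mm of the coaster's centre.

```bash
python3 -c "
from plant import r
print(r.sign_off())"
```

```text
the job is handed in; nothing more can be done
None
```

I handed the job in at about 51 s of the 134 s allowed: the stamp stands upright mid-pad, the lid is shut, and each candle is upright within about 2 mm of the centre of its own coaster by the last camera check; no verdict came back.

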